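# Put the dried utensils back in the fitted pull-out tray

### The job

The washed utensils on the drying mat are dry: put the whisk, the wooden tongs, the red mug and the glass measuring cup back in the white pull-out tray, each seated on the floor of the grey holder that fits it (mug and measuring cup upright in the larger and the smaller round well, tongs in the straight trough, whisk in the stepped trough with its wires in the wide end). Leave the ramekin and the jar standing where they are on the mat.

Things in the scene. Friction and masses are not known exactly. Their poses are not given: they have to be found in the camera images.
- whisk: Steel balloon whisk lying on its side, 237 mm long, 120 g. Origin: on the surface below its balance point on the handle just behind the wires; level x axis to the wire end, z up. Wires x = 16 to 99 mm, 57 wide, 55 high (widest at x = 68). Smooth round handle x = -128 to 20 mm, 15 thick at the origin (centre line 20 mm above the surface), 18 at its end. Grip across the handle at the origin.
- tongs: Wooden salad tongs lying on edge, 250 mm long, 22 mm high, 100 g; two slim arms held by a steel ring, rigid (they do not close). Origin: on the surface, below the middle of the length (balance point 7 mm behind); x axis along the length to the open tips, z up. Width over both arms 29 mm at the origin, 24 at the joined end, 41 at the tips. Grip at the origin across both arms.
- mug: Small red ceramic mug standing upright, 66 mm outside diameter (straight wall), 85 mm high, 4.5 mm wall, 260 g. Origin: centre of the underside; z up. The loop handle points along +x, reaches 62 mm from the axis, is 10 mm thick and spans 18 to 75 mm in height. Can be gripped across the outside of the body beside the handle.
- cup: Small clear glass measuring cup with red marks, upright, 85 mm high, outside diameter 58 mm at the rim, 55 at 22 mm height, 42 at the foot, 190 g. Origin: centre of the underside; z up. Glass handle points along +x, reaches 57 mm from the axis, 9 mm thick, 23 to 79 mm high; small spout at -x. Can be gripped across the outside of the body beside the handle.
- whisk_holder: Fixed grey plastic holder in the white tray, outlined like the whisk: wide pocket (inside 70 mm wide, x = 35 to 119 mm), narrow trough (inside 34 wide, x = -139 to -35), walls 15 mm high; sides open for fingers from x = -35 to 35. Origin on its inner floor where the whisk's origin belongs; x towards the pocket, z up. Floor 17 mm above the counter; the tray's own walls end 44 mm above the counter.
- tongs_holder: Fixed grey plastic straight trough in the tray, inside 278 mm long and 56 mm wide, walls 15 mm high; sides open for fingers from x = -35 to 35 mm. Origin: middle of its inner floor, 17 mm above the counter; x axis along it (the tongs may lie either way round), z up.
- mug_holder: Fixed grey plastic round well in the tray, the larger of two: inside diameter 82 mm, rim 10 mm above its inner floor. Origin: centre of the inner floor, 17 mm above the counter; z up.
- cup_holder: Fixed grey plastic round well in the tray, the smaller of two: inside diameter 64 mm (the mug does not fit), rim 10 mm above its inner floor. Origin: centre of the inner floor, 17 mm above the counter; z up.
- ramekin: White ceramic ramekin, an open pot 72 mm across and 42 mm high, loose, on the mat among the utensils; stays where it is. Origin: centre of the underside. (The drying mat's top, where all loose things start, is 4 mm above the counter.)
- jar: Amber glass jar with a steel lid, 52 mm across and 72 mm high, loose, on the mat among the utensils; stays where it is. Origin: centre of the underside.
Not all that is in view belongs to the job. Leave any green look-alike of the mug alone.

How it is judged:
At the end, for the whole second after the job is handed in: Whisk and tongs seated in their own troughs (within 14 mm and 0.15 rad), mug and cup upright in their own wells (within 12 mm), each on the holder's floor (4 mm) and at rest; ramekin and jar upright within 30 mm of their starting places (horizontal distance between whisk and whisk_holder below 0.014 m and z of whisk in the frame of whisk_holder between -0.004 and 0.004 m and angle between each of whisk, tongs, mug, cup's own z axis and vertical below 0.08 rad and linear speed of each of whisk, tongs, mug, cup below 0.02 m/s and angle between the x axis of whisk and the x axis of whisk_holder, either way round below 0.15 rad and horizontal distance between tongs and tongs_holder below 0.014 m and z of tongs in the frame of tongs_holder between -0.004 and 0.004 m and angle between the x axis of tongs and the x axis of tongs_holder, either way round below 0.15 rad and horizontal distance between mug and mug_holder below 0.012 m and z of mug in the frame of mug_holder between -0.004 and 0.004 m and horizontal distance between cup and cup_holder below 0.012 m and z of cup in the frame of cup_holder between -0.004 and 0.004 m and distance of each of ramekin, jar from where it was at the start of the episode below 0.03 m and angle between each of ramekin, jar's own z axis and vertical below 0.1 rad); the robot touches nothing.
It fails at once if ramekin pushed more than 30 mm or knocked over (distance of ramekin from where it was at the start of the episode above 0.03 m or angle between ramekin's own z axis and vertical above 0.5 rad).
It fails at once if jar pushed more than 30 mm or knocked over (distance of jar from where it was at the start of the episode above 0.03 m or angle between jar's own z axis and vertical above 0.5 rad).
It also fails if it takes over 120 s, if anything falls off the work surface, if the arm or the gripper's body presses on something with over 40 N, if the wrist force passes 120 N, or if a joint passes its speed limit or range.

### The arm

A 6-joint arm with a two-finger parallel gripper is mounted at the origin on the work surface. World frame = base frame: x ahead of the robot, y to its left, z up, the work surface at z = 0. Lengths are in m, angles in rad, forces in N, time in s.
With the tool pointing down it reaches from about 0.3 to 0.775 m from the base axis. Payload 14.6 kg.
Tool frame: the origin (TCP) lies at the very end of the fingers, on their centre line; the grasp point (between the pads) lies 19 mm behind it; z points along the fingers, y is the line along which they close (so a half turn about z gives the same grasp; the last joint's range is limited). The gripper opens to 94 mm and grips with 3 to 60 N. Pads are 16 mm wide; open, the fingers measure 119 mm over their backs; the gripper's body (75 mm by 177 mm) begins 78 mm behind the grasp point.
Start: joints at [-1.18, 0.3, 1.521, -0, 1.321, -0.067], TCP at [0.243, -0.493, 0.205] pointing down, gripper open.
Joint ranges: [-3.03, 3.03], [-0.79, 2.21], [0.23, 2.52], [-1.04, 4.18], [0, 3.07], [-2.55, 2.55]. Speed limits (rad/s): [2.22, 2.22, 2.57, 3.14, 3.14, 3.14].

### API

Orientations are given as [roll, pitch, yaw] about the fixed x, y, z axes, in that order (R = Rz(yaw) Ry(pitch) Rx(roll)).
In Python, from station import ctrl gives the robot as it stands. The module is installed in compiled form; this text tells all that it offers.
- The arm moves only by the tool play_rows, never from a script. Its argument "commands" is a list of rows, each a list of 7 numbers: the shift along the tool's x, y, z in m, then the turn, a rotation vector about the tool's x, y, z in degrees, then the closure, from -1 (fully open) to 1 (shut). A call has 1 to 20 rows; each row shifts and turns the commanded pose from where the row before left it, along the tool's axes as they then stand; what a row does not reach is not made up. A row lasts 1/12 s, in which the tool goes at most 41.7 mm and 7.16 degrees, less where a joint would pass 70% of its speed; a pose out of reach is approached as far as the arm can. A call is refused whole if a number of a shift passes 0.0417 or a number of a turn 7.16, either way. A call with a gripper value outside its range is refused whole. The fingers move at their own pace and stop on an object; "force" is the grip in N (left out, the last holds). Time passes only in rows, so rows that do not move let the fingers close. It gives the time, the measured TCP pose, the force, the opening and the grip force at its end, in the units of the state.
- ctrl.get_obs(): the state, without advancing time (a new reading comes with each control period).
- ctrl.camera(name): name is "scene" or "top" or "wrist"; returns the picture (480x640x3 uint8, blue, green, red); there is no depth.
- ctrl.camera_model(name): a dict with "fx", "fy", "cx", "cy" (pixels), "rvec" (rotation vector, rad) and "tvec" (3), from world to camera coordinates, as OpenCV has them. Camera axes: x right, y down, z forward; pixel columns grow to the right and rows downward; lengths in m; the calibration is good to about 2 mm. The wrist camera is an equidistant fisheye: a pixel r from the principal point sees the ray r / f radians off the axis. A picture is of the moment at which its call begins: read the wrist's pose just before it. camera_model takes no time and is no camera call; for the wrist camera it gives the pose at the moment of the call.
- ctrl.hand_in(): hands the job in; it is judged then, once.
The state is a dict: "time_s": time; "qpos": joint angles; "joint_vel": joint speeds; "tau": joint torques, N m; "ee_pos": TCP position; "eef_rot": TCP orientation; "force": force on the tool from outside, world axes, zero at the start; "moment": the same for the moment, N m; "grip_width": finger opening in m; "grip_force": force on a finger pad.
Only numpy, scipy, OpenCV 4.12 (cv2) and the standard library are available. Lean on these libraries where they do the work, as an engineer would, in place of code of your own. Each camera call takes 0.05 s, during which the arm holds its last target. There are 200 camera calls.

## Working session

There is one attempt and no reset: what is moved stays moved. The work goes in short steps, Python scripts to look and compute and a tool call to move; the robot and the scene stay as the last step left them, time stands still between calls to the robot, and variables do not carry over. Pictures are saved under pics/ and viewed, at most 14 in all, crops included, and the job is handed in when it is done.

Besides the shell and the picture viewer there is one more tool, called after ">>>" as name([rows], argument=value, ...), one row to a line, values as JSON. play_rows: Moves the arm, as the interface text tells. Its arguments: {"type":"object","properties":{"commands":{"type":"array","items":{"type":"array","items":{"type":"number"}}},"force":{"type":"number"}},"required":["commands"]}

```bash
mkdir -p pics; python3 - <<'E'
from station import ctrl
import cv2
for n in("top","scene"):
    cv2.imwrite(f"pics/{n}0.png",ctrl.camera(n)); print(n,ctrl.camera_model(n))
o=ctrl.get_obs();print(o['ee_pos'],o['eef_rot'],o['time_s'],o['grip_width'])
E
```

```text
top {'fx': 548.8381027025036, 'fy': 548.8381027025036, 'cx': 320.06137965835774, 'cy': 235.17463223853164, 'rvec': array([ 2.12658426, -2.15329551,  0.15873366]), 'tvec': array([0.00810426, 0.44231496, 1.46708874])}
scene {'fx': 505.6693470974114, 'fy': 505.6693470974114, 'cx': 323.17553820330266, 'cy': 238.46149596414526, 'rvec': array([ 1.02174711,  2.54118125, -0.93612657]), 'tvec': array([ 0.30134783, -0.18559365,  1.42302757])}
[ 0.24297584 -0.49315767  0.20492934] [-3.14052585e+00 -6.93676973e-05  4.57753715e-01] 0.1 0.09402020272439783
```

View pics/top0.png

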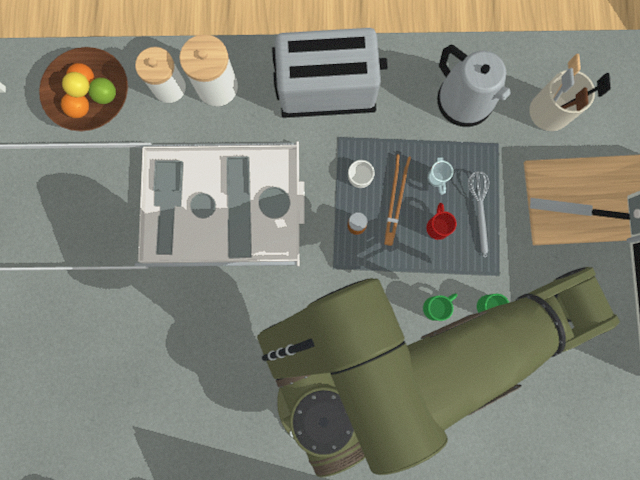

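View pics/scene0.png

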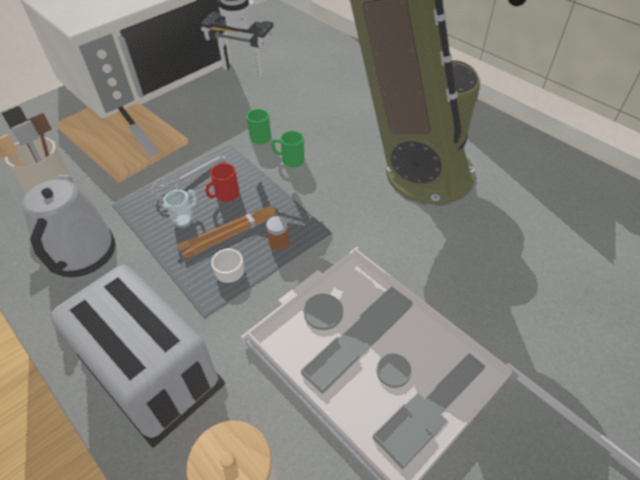

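The top view shows the tray at columns 138–300 and rows 142–268. On the mat are the ramekin (361,173), tongs (397,200), cup (441,175), mug (441,222), whisk (480,210) and jar (357,223). I'll enlarge both regions.

```bash
cat > h.py <<'E'
import numpy as np,cv2
from station import ctrl
def ray(name,u,v,m=None):
    m=m or ctrl.camera_model(name)
    R=cv2.Rodrigues(np.array(m['rvec']))[0];t=np.array(m['tvec'])
    a,b=(u-m['cx'])/m['fx'],(v-m['cy'])/m['fy']
    if name=='wrist':
        r=np.hypot(a,b);s=np.sin(r)/max(r,1e-9);d=np.array([a*s,b*s,np.cos(r)])
    else: d=np.array([a,b,1.])
    return -R.T@t,R.T@d
def pt(name,u,v,z,m=None):
    c,d=ray(name,u,v,m);return c+d*(z-c[2])/d[2]
E
python3 - <<'E'
import cv2
i=cv2.imread("pics/top0.png")
cv2.imwrite("pics/mat0.png",cv2.resize(i[135:280,330:510],None,fx=4,fy=4,interpolation=cv2.INTER_CUBIC))
cv2.imwrite("pics/tray0.png",cv2.resize(i[135:275,130:310],None,fx=4,fy=4,interpolation=cv2.INTER_CUBIC))
E
```

```text
(no output)
```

View pics/mat0.png

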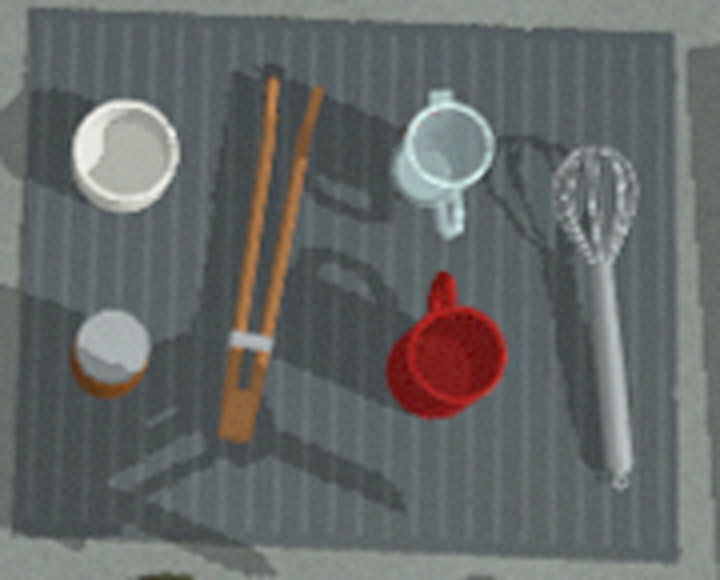

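View pics/tray0.png

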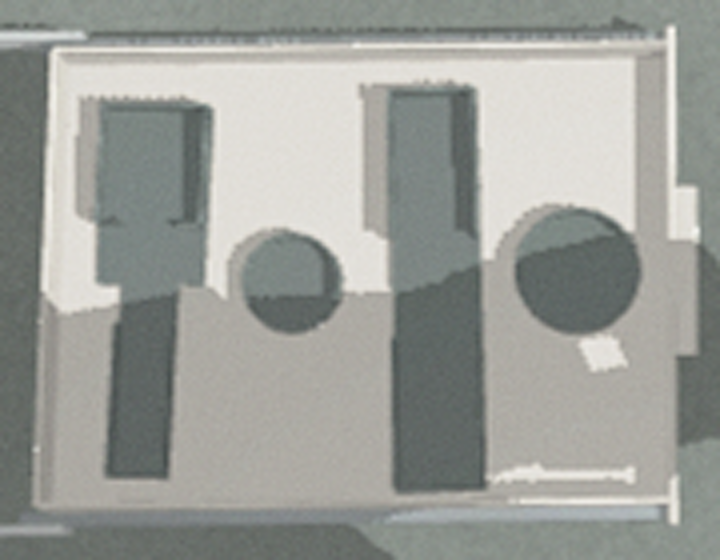

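```bash
python3 - <<'E'
from h import *
print('cam',ray('top',320,235))
M=lambda n,u,v,z:print(n,pt('top',330+u/4-.4,135+v/4-.4,z).round(4))
T=lambda n,u,v,z:print(n,pt('top',130+u/4-.4,135+v/4-.4,z).round(4))
M('mug',457,355,.089);M('mughandle',443,275,.075)
M('cup',450,147,.089);M('cuphandle',453,235,.075)
M('ramekin',126,155,.046);M('jar',113,347,.076)
M('tongs joined end',235,440,.026);M('tip L',272,78,.026);M('tip R',319,90,.026)
M('whisk end',621,485,.022);M('whisk wires start',600,262,.024);M('whisk wires tip',597,150,.03);
M('wh L',556,195,.03);M('wh R',637,195,.03)
T('WH bot',137,478,.03);T('WH top',155,101,.03);T('WH mid',149,287,.03);T('WHtopw',150,101,.03)
T('TH top',432,90,.03);T('TH bot',440,490,.03)
T('cupH',292,282,.024);T('mugH',578,270,.024)
T('tray cornerTL',55,50,.044);T('TR',672,30,.044);T('BR',675,520,.044);T('BL',40,508,.044)
E
```

```text
cam (array([ 0.21421448, -0.00275591,  1.51728776]), array([ 0.15233452,  0.00366471, -0.98832225]))
mug [ 0.4612 -0.3246  0.089 ]
mughandle [ 0.5182 -0.3209  0.075 ]
cup [ 0.6026 -0.3264  0.089 ]
cuphandle [ 0.5455 -0.3288  0.075 ]
ramekin [ 0.6116 -0.1128  0.046 ]
jar [ 0.4719 -0.0988  0.076 ]
tongs joined end [ 0.415  -0.1842  0.026 ]
tip L [ 0.6713 -0.2181  0.026 ]
tip R [ 0.6621 -0.2508  0.026 ]
whisk end [ 0.3812 -0.4475  0.022 ]
whisk wires start [ 0.5367 -0.4414  0.024 ]
whisk wires tip [ 0.6151 -0.442   0.03  ]
wh L [ 0.5833 -0.4118  0.03  ]
wh R [ 0.5825 -0.4679  0.03  ]
WH bot [0.3962 0.4299 0.03  ]
WH top [0.6622 0.4256 0.03  ]
WH mid [0.5292 0.4257 0.03  ]
WHtopw [0.6623 0.4291 0.03  ]
TH top [0.6675 0.2312 0.03  ]
TH bot [0.3853 0.2227 0.03  ]
cupH [0.5327 0.3281 0.024 ]
mugH [0.5386 0.1293 0.024 ]
tray cornerTL [0.6958 0.4925 0.044 ]
TR [0.7043 0.062  0.044 ]
BR [0.3614 0.062  0.044 ]
BL [0.3749 0.4908 0.044 ]
```

>>> play_rows([
  [0,0,0,0,0,6.56,-1],
  [0,0,0,0,0,6.56,-1],
  [0,0,0,0,0,6.56,-1],
  [0,0,0,0,0,6.55,-1],
  [0.0287,-0.0203,-0.0175,0,0,0,-1],
  [0.0287,-0.0203,-0.0175,0,0,0,-1],
  [0.0287,-0.0203,-0.0175,0,0,0,-1],
  [0.0287,-0.0203,-0.0175,0,0,0,-1],
  [0.0287,-0.0203,-0.0175,0,0,0,-1],
  [0.0287,-0.0203,-0.0175,0,0,0,-1],
  [0.0287,-0.0203,-0.0175,0,0,0,-1],
  [0.0287,-0.0203,-0.0175,0,0,0,-1],
  [0.0287,-0.0203,-0.0175,0,0,0,-1],
  [0.0287,-0.0203,-0.0175,0,0,0,-1],
  [0,0,0,0,0,0,-1],
  [0,0,0,0,0,0,-1],
])

```text
time_s: 1.43
ee_pos: [0.5312, -0.2893, 0.3802]
eef_rot: [3.142, -0.0, 0.003]
force: [-0.5, -0.3, -0.5]
grip_width: 0.0936
grip_force: 0.0
```

```bash
python3 - <<'E'
from h import *
m=ctrl.camera_model('wrist');print(m)
i=ctrl.camera('wrist');cv2.imwrite('pics/w1.png',i)
o=ctrl.get_obs();print(o['ee_pos'],o['eef_rot'],o['force'])
import json;json.dump({k:np.array(v).tolist() for k,v in m.items()},open('w1.json','w'))
E
```

```text
{'fx': 371.64829954431775, 'fy': 371.64829954431775, 'cx': 320.07001593833473, 'cy': 239.39860059473676, 'rvec': array([-2.07386245,  2.06896731,  0.29191078]), 'tvec': array([-0.29077084,  0.43112383,  0.70784811])}
[ 0.53019624 -0.29016002  0.37962469] [-3.14110297e+00  1.08396715e-03  9.95985186e-04] [-0.44220282  0.08876884 -0.2839721 ]
```

View pics/w1.png

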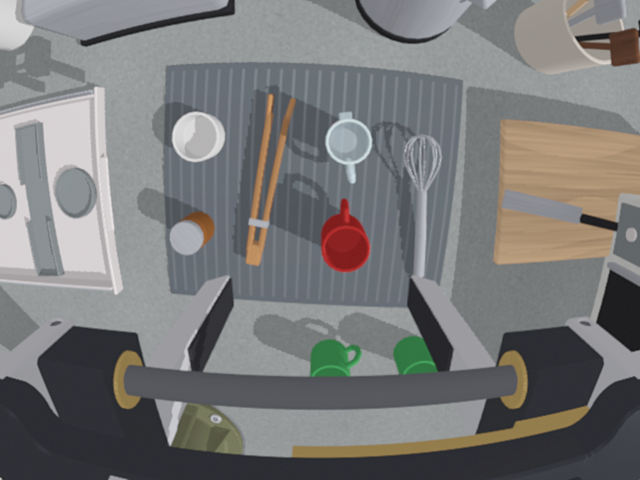

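The wrist view shows the mug rim at about (346,244), cup rim (348,142), tongs from (253,264) to (270,96)/(293,99), and whisk from (423,136) to (420,276).

```bash
python3 - <<'E'
from h import *
import json;m=json.load(open('w1.json'))
for n,u,v,z in [('mug',346,244,.089),('mugh',344,202,.075),('cup',348,142,.089),('cuph',351,181,.075),('tj',253,264,.026),('tL',270,96,.026),('tR',293,99,.026),('ring L',249,221,.026),('ringR',269,225,.026),('wtip',423,136,.03),('wL',404,158,.03),('wR',441,158,.03),('whand',419,195,.03),('whand2',419,270,.03),('mugwell',75,192,.024),('THtop',28,123,.03),('THbot',49,274,.03)]:
    print(n,pt('wrist',u,v,z,m).round(4))
E
```

```text
mug [ 0.4686 -0.3242  0.089 ]
mugh [ 0.5226 -0.3214  0.075 ]
cup [ 0.6025 -0.3245  0.089 ]
cuph [ 0.5509 -0.3302  0.075 ]
tj [ 0.4169 -0.1861  0.026 ]
tL [ 0.6685 -0.2181  0.026 ]
tR [ 0.6634 -0.2509  0.026 ]
ring L [ 0.4852 -0.1833  0.026 ]
ringR [ 0.4789 -0.2135  0.026 ]
wtip [ 0.6139 -0.4382  0.03  ]
wL [ 0.5805 -0.4106  0.03  ]
wR [ 0.5829 -0.4672  0.03  ]
whand [ 0.5266 -0.4358  0.03  ]
whand2 [ 0.4085 -0.4446  0.03  ]
mugwell [0.5393 0.1286 0.024 ]
THtop [0.6713 0.2283 0.03  ]
THbot [0.3886 0.2229 0.03  ]
```

>>> play_rows([
  [-0.022,0.0115,0.03,0,0,0,-1],
  [-0.022,0.0115,0.03,0,0,0,-1],
  [-0.022,0.0115,0.03,0,0,0,-1],
  [0,0,0.035,0,0,0,-1],
  [0,0,0.035,0,0,0,-1],
  [0,0,0.035,0,0,0,-1],
  [0,0,0.035,0,0,0,-1],
  [0,0,0.035,0,0,0,-1],
  [0,0,0.035,0,0,0,-1],
  [0,0,0.035,0,0,0,-1],
  [0,0,0,0,0,0,-1],
  [0,0,0,0,0,0,1],
  [0,0,0,0,0,0,1],
  [0,0,0,0,0,0,1],
  [0,0,0,0,0,0,1],
  [0,0,0,0,0,0,1],
], force=25)

```text
time_s: 2.82
ee_pos: [0.4647, -0.3252, 0.0473]
eef_rot: [3.14, -0.002, 0.0]
force: [-1.7, 3.0, 9.6]
grip_width: 0.0668
grip_force: 25.0
```

>>> play_rows([
  [0,0,-0.02,0,0,0,1],
  [0,0,-0.035,0,0,0,1],
  [0,0,-0.035,0,0,0,1],
  [0,0,-0.035,0,0,0,1],
  [0,0,-0.035,0,0,0,1],
  [0.006,-0.038,0,0,0,0,1],
  [0.006,-0.038,0,0,0,0,1],
  [0.006,-0.038,0,0,0,0,1],
  [0.006,-0.038,0,0,0,0,1],
  [0.006,-0.038,0,0,0,0,1],
  [0.006,-0.038,0,0,0,0,1],
  [0.006,-0.038,0,0,0,0,1],
  [0.006,-0.038,0,0,0,0,1],
  [0.006,-0.038,0,0,0,0,1],
  [0.006,-0.038,0,0,0,0,1],
  [0.006,-0.038,0,0,0,0,1],
  [0.008,-0.036,0,0,0,0,1],
  [0,0,0,0,0,0,1],
  [0,0,0,0,0,0,1],
])

```text
time_s: 4.4
ee_pos: [0.5379, 0.1306, 0.2056]
eef_rot: [3.142, -0.0, 0.003]
force: [-0.9, -0.7, -2.0]
grip_width: 0.0673
grip_force: 25.0
```

```bash
python3 - <<'E'
from h import *
m=ctrl.camera_model('wrist')
i=ctrl.camera('wrist');cv2.imwrite('pics/w2.png',i)
o=ctrl.get_obs();print(o['ee_pos'],o['eef_rot'],o['force'],o['grip_width'])
import json;json.dump({k:np.array(v).tolist() for k,v in m.items()},open('w2.json','w'))
E
```

```text
[0.53788918 0.12932709 0.20568536] [ 3.14133613e+00 -1.54849898e-04  1.28290117e-03] [-0.01878715  0.16022522 -2.23631855] 0.06650321785169827
```

View pics/w2.png

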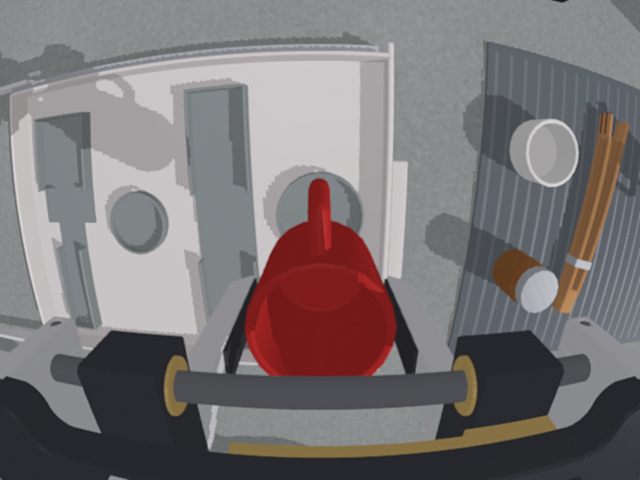

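The picture shows the held mug, with its rim spanning columns 246–394 at about row 322 and the far rim at about (318,265). The mug well spans columns 276–363 with its top at row 172, the cup well is at (139,222), and the trough top is at (215,88).

```bash
python3 - <<'E'
from h import *
import json;m=json.load(open('w2.json'))
for n,u,v,z in [('rim far',319,264,.248),('rimL',246,322,.248),('rimR',394,322,.248),('wellL rim',276,210,.027),('wellR rim',363,213,.027),('well far rim',319,172,.027),('cupwell',139,222,.024),('cL',110,222,.027),('cR',168,222,.027),('ctop',139,190,.027),('cbot',139,254,.027),('TH TL',186,92,.032),('TH TR',246,85,.032),('TH BR',254,275,.032),('TH BL~',205,290,.032),('WH TL',36,121,.032),('WH TR',89,114,.032),('WHBL',77,328,.032),('WHBR',101,326,.032),('WH pBL',52,222,.032),('WH pBR',96,222,.032)]:
    print(n,pt('wrist',u,v,z,m).round(4))
E
```

```text
rim far [0.5674 0.1308 0.248 ]
rimL [0.5407 0.162  0.248 ]
rimR [0.5408 0.0987 0.248 ]
wellL rim [0.5442 0.174  0.027 ]
wellR rim [0.5414 0.0877 0.027 ]
well far rim [0.5818 0.1315 0.027 ]
cupwell [0.5323 0.3274 0.024 ]
cL [0.5335 0.3642 0.027 ]
cR [0.5326 0.2904 0.027 ]
ctop [0.5678 0.3219 0.027 ]
cbot [0.4966 0.331  0.027 ]
TH TL [0.6648 0.2616 0.032 ]
TH TR [0.6674 0.2008 0.032 ]
TH BR [0.4769 0.1985 0.032 ]
TH BL~ [0.4584 0.2539 0.032 ]
WH TL [0.658  0.4617 0.032 ]
WH TR [0.6548 0.3788 0.032 ]
WHBL [0.3948 0.4455 0.032 ]
WHBR [0.4022 0.4033 0.032 ]
WH pBL [0.5361 0.4498 0.032 ]
WH pBR [0.5349 0.3806 0.032 ]
```

>>> play_rows([
  [0.003,0,0.03,0,0,0,1],
  [0,0,0.035,0,0,0,1],
  [0,0,0.03,0,0,0,1],
  [0,0,0.02,0,0,0,1],
  [0,0,0.015,0,0,0,1],
  [0,0,0.01,0,0,0,1],
  [0,0,0.005,0,0,0,1],
  [0,0,0.001,0,0,0,1],
  [0,0,0,0,0,0,1],
  [0,0,0,0,0,0,1],
])

```text
time_s: 5.28
ee_pos: [0.5415, 0.1288, 0.0602]
eef_rot: [-3.141, -0.001, -0.001]
force: [0.7, -0.4, -2.2]
grip_width: 0.0669
grip_force: 25.0
```

>>> play_rows([
  [0,0,0.0015,0,0,0,1],
  [0,0,0.001,0,0,0,1],
  [0,0,0,0,0,0,1],
])

```text
time_s: 5.53
ee_pos: [0.5419, 0.1289, 0.0599]
eef_rot: [3.142, -0.003, -0.0]
force: [-11.6, -3.8, 27.3]
grip_width: 0.0669
grip_force: 25.0
```

>>> play_rows([
  [0,0,-0.002,0,0,0,1],
  [0,0,0,0,0,0,-1],
  [0,0,0,0,0,0,-1],
  [0,0,0,0,0,0,-1],
  [0,0,0,0,0,0,-1],
  [0,0,-0.025,0,0,0,-1],
  [0,0,-0.035,0,0,0,-1],
  [0,0,-0.04,0,0,0,-1],
  [0,0,-0.04,0,0,0,-1],
  [0,0,0,0,0,0,-1],
])

```text
time_s: 6.37
ee_pos: [0.5435, 0.1296, 0.2068]
eef_rot: [-3.14, -0.011, 0.0]
force: [0.8, 0.0, 0.9]
grip_width: 0.094
grip_force: 0.0
```

```bash
python3 - <<'E'
from h import *
i=ctrl.camera('wrist');j=ctrl.camera('top')
cv2.imwrite('pics/w3.png',np.hstack([cv2.resize(i,(480,360)),cv2.resize(j[135:275,210:330],(309,360))]))
o=ctrl.get_obs();print(o['ee_pos'],o['eef_rot'],o['force'],o['grip_width'],o['time_s'])
E
```

```text
[0.54156734 0.12924023 0.2001072 ] [-3.14110180e+00 -2.73748566e-03  4.40766544e-05] [-0.11015029 -0.42236949 -1.55453341] 0.09395412573728622 6.4667
```

View pics/w3.png

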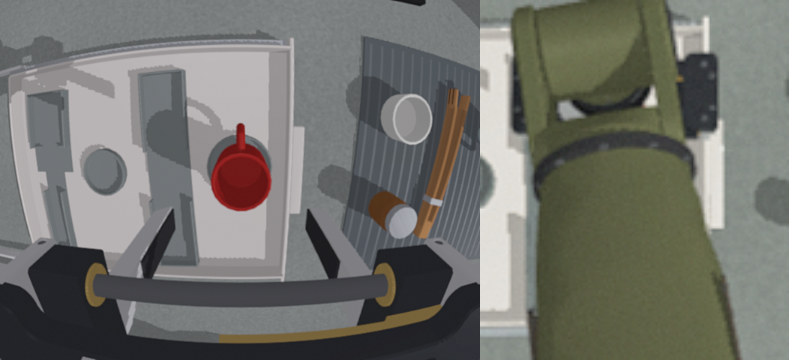

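The mug sits upright in the large well. Next is the cup.

>>> play_rows([
  [0.005,0.038,0,0,0,0,-1],
  [0.005,0.038,0,0,0,0,-1],
  [0.005,0.038,0,0,0,0,-1],
  [0.005,0.038,0,0,0,0,-1],
  [0.005,0.038,0,0,0,0,-1],
  [0.005,0.038,0,0,0,0,-1],
  [0.005,0.038,0,0,0,0,-1],
  [0.005,0.038,0,0,0,0,-1],
  [0.005,0.038,0,0,0,0,-1],
  [0.005,0.038,0,0,0,0,-1],
  [0.005,0.038,0,0,0,0,-1],
  [0.006,0.037,0,0,0,0,-1],
  [0,0,0,0,0,0,-1],
  [0,0,0,0,0,0,-1],
])

```text
time_s: 7.63
ee_pos: [0.6013, -0.3272, 0.1959]
eef_rot: [-3.14, 0.003, -0.002]
force: [-0.6, -0.1, -0.5]
grip_width: 0.0939
grip_force: 0.0
```

>>> play_rows([
  [0.0005,-0.0005,0.035,0,0,0,-1],
  [0,0,0.035,0,0,0,-1],
  [0,0,0.035,0,0,0,-1],
  [0,0,0.03,0,0,0,-1],
  [0,0,0.018,0,0,0,-1],
  [0,0,0,0,0,0,-1],
  [0,0,0,0,0,0,1],
  [0,0,0,0,0,0,1],
  [0,0,0,0,0,0,1],
  [0,0,0,0,0,0,1],
  [0,0,0,0,0,0,1],
  [0,0,0,0,0,0,1],
], force=25)

```text
time_s: 8.63
ee_pos: [0.6028, -0.3254, 0.0466]
eef_rot: [3.141, -0.001, -0.0]
force: [-0.0, 4.2, 5.0]
grip_width: 0.0579
grip_force: 25.2
```

>>> play_rows([
  [0,0,-0.02,0,0,0,1],
  [0,0,-0.035,0,0,0,1],
  [0,0,-0.035,0,0,0,1],
  [0,0,-0.035,0,0,0,1],
  [0,0,-0.035,0,0,0,1],
  [-0.004,-0.038,0,0,0,0,1],
  [-0.004,-0.038,0,0,0,0,1],
  [-0.004,-0.038,0,0,0,0,1],
  [-0.004,-0.038,0,0,0,0,1],
  [-0.004,-0.038,0,0,0,0,1],
  [-0.004,-0.038,0,0,0,0,1],
  [-0.004,-0.038,0,0,0,0,1],
  [-0.004,-0.038,0,0,0,0,1],
  [-0.004,-0.038,0,0,0,0,1],
  [-0.004,-0.038,0,0,0,0,1],
  [-0.004,-0.038,0,0,0,0,1],
  [-0.004,-0.038,0,0,0,0,1],
  [-0.004,-0.038,0,0,0,0,1],
  [-0.004,-0.038,0,0,0,0,1],
  [-0.004,-0.038,0,0,0,0,1],
])

```text
time_s: 10.3
ee_pos: [0.542, 0.2464, 0.2061]
eef_rot: [-3.142, -0.0, -0.0]
force: [0.5, -0.8, -1.6]
grip_width: 0.0574
grip_force: 25.0
```

>>> play_rows([
  [-0.005,-0.04,0,0,0,0,1],
  [-0.005,-0.041,0,0,0,0,1],
  [0,0,0,0,0,0,1],
  [0,0,0,0,0,0,1],
  [0,0,0,0,0,0,1],
])

```text
time_s: 10.72
ee_pos: [0.5325, 0.3253, 0.2057]
eef_rot: [3.141, 0.0, 0.0]
force: [0.4, -0.3, -1.8]
grip_width: 0.0574
grip_force: 25.0
```

```bash
python3 - <<'E'
from h import *
m=ctrl.camera_model('wrist')
i=ctrl.camera('wrist');cv2.imwrite('pics/w4.png',i)
o=ctrl.get_obs();print(o['ee_pos'],o['eef_rot'],o['force'],o['grip_width'])
import json;json.dump({k:np.array(v).tolist() for k,v in m.items()},open('w4.json','w'))
E
```

```text
[0.5327632  0.32475074 0.20591103] [ 3.14130305e+00  1.80460260e-04 -7.86659332e-04] [ 0.24467001 -0.38378055 -1.14210875] 0.057393267957425845
```

View pics/w4.png

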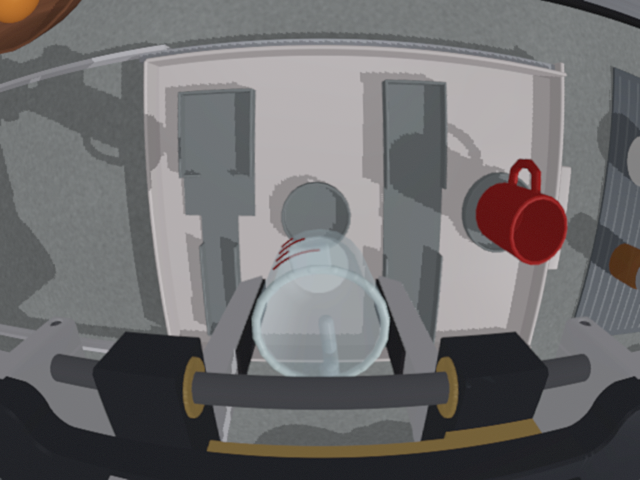

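The held cup's rim spans columns 252–389 with its far edge at (320,266). The small well spans columns 280–350 with its top at row 181.

```bash
python3 - <<'E'
from h import *
import json;m=json.load(open('w4.json'))
for n,u,v,z in [('rim far',320,266,.248),('rimL',252,325,.248),('rimR',389,325,.248),('wellL rim',280,213,.027),('wellR rim',350,213,.027),('well far rim',315,181,.027),('TH TL',384,81,.032),('TH TR',446,84,.032),('TH R low',438,300,.032),('WH TL',181,92,.032),('WH TR',255,89,.032),('WHpBL',185,214,.032),('WHpBR',255,214,.032),('WH n L',203,240,.032),('WHnR',240,240,.032),('WHnL low',209,310,.032)]:
    print(n,pt('wrist',u,v,z,m).round(4))
E
```

```text
rim far [0.5611 0.325  0.248 ]
rimL [0.5339 0.3542 0.248 ]
rimR [0.5339 0.2954 0.248 ]
wellL rim [0.5357 0.3647 0.027 ]
wellR rim [0.5357 0.2953 0.027 ]
well far rim [0.5675 0.3299 0.027 ]
TH TL [0.6656 0.2646 0.032 ]
TH TR [0.667  0.2027 0.032 ]
TH R low [0.4411 0.1964 0.032 ]
WH TL [0.6602 0.4612 0.032 ]
WH TR [0.6577 0.3864 0.032 ]
WHpBL [0.5369 0.4627 0.032 ]
WHpBR [0.5359 0.389  0.032 ]
WH n L [0.5093 0.4452 0.032 ]
WHnR [0.5093 0.4057 0.032 ]
WHnL low [0.4292 0.447  0.032 ]
```

>>> play_rows([
  [0.0005,-0.004,0.03,0,0,0,1],
  [0,0,0.035,0,0,0,1],
  [0,0,0.03,0,0,0,1],
  [0,0,0.02,0,0,0,1],
  [0,0,0.015,0,0,0,1],
  [0,0,0.01,0,0,0,1],
  [0,0,0.005,0,0,0,1],
  [0,0,0.002,0,0,0,1],
  [0,0,0,0,0,0,1],
  [0,0,0,0,0,0,1],
])

```text
time_s: 11.6
ee_pos: [0.5336, 0.3296, 0.06]
eef_rot: [-3.141, -0.001, -0.0]
force: [-0.3, 0.7, -2.5]
grip_width: 0.0571
grip_force: 25.0
```

>>> play_rows([
  [0,0,0.001,0,0,0,1],
  [0,0,0.001,0,0,0,1],
  [0,0,0,0,0,0,1],
])

```text
time_s: 11.85
ee_pos: [0.5342, 0.33, 0.0595]
eef_rot: [-3.14, -0.004, 0.0]
force: [-1.9, -2.6, 13.1]
grip_width: 0.0578
grip_force: 25.0
```

>>> play_rows([
  [0,0,-0.001,0,0,0,1],
  [0,0,0,0,0,0,-1],
  [0,0,0,0,0,0,-1],
  [0,0,0,0,0,0,-1],
  [0,0,0,0,0,0,-1],
  [0,0,-0.025,0,0,0,-1],
  [0,0,-0.035,0,0,0,-1],
  [0,0,-0.04,0,0,0,-1],
  [0,0,-0.04,0,0,0,-1],
  [0,0.02,0,0,0,0,-1],
  [0,0.039,0,0,0,0,-1],
  [0,0.04,0,0,0,0,-1],
  [0,0.04,0,0,0,0,-1],
  [0,0,0,0,0,0,-1],
])

```text
time_s: 13.02
ee_pos: [0.5332, 0.1854, 0.1982]
eef_rot: [3.141, -0.0, -0.004]
force: [0.7, -0.1, -0.6]
grip_width: 0.0942
grip_force: 0.0
```

```bash
python3 - <<'E'
from h import *
m=ctrl.camera_model('wrist')
i=ctrl.camera('wrist');cv2.imwrite('pics/w5.png',i)
o=ctrl.get_obs();print(o['ee_pos'],o['eef_rot'],o['force'],o['grip_width'])
import json;json.dump({k:np.array(v).tolist() for k,v in m.items()},open('w5.json','w'))
E
```

```text
[0.53332475 0.18798358 0.19827244] [ 3.14153015e+00 -3.00246708e-04 -3.71658328e-03] [0.53801161 0.0253493  0.28399034] 0.09412056243635931
```

View pics/w5.png

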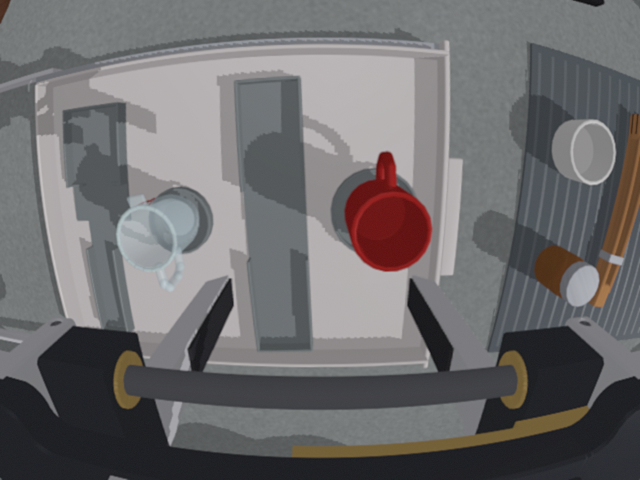

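The cup stands in the small well. The trough corners are at (235,81), (299,77), (311,348) and (259,350).

```bash
python3 - <<'E'
from h import *
import json;m=json.load(open('w5.json'))
for n,u,v,z in [('TL',235,81,.032),('TR',299,77,.032),('BR',311,348,.032),('BL',259,350,.032),('cup',150,238,.102),('mug',392,228,.102),('WTL',64,108,.032),('WTR',126,103,.032),('WBR',132,328,.032),('ramekin',584,152,.046),('jar',580,284,.076)]:
    print(n,pt('wrist',u,v,z,m).round(4))
E
```

```text
TL [0.6667 0.2637 0.032 ]
TR [0.6678 0.2038 0.032 ]
BR [0.3892 0.1956 0.032 ]
BL [0.3856 0.2534 0.032 ]
cup [0.5349 0.3268 0.102 ]
mug [0.542 0.129 0.102]
WTL [0.6628 0.4628 0.032 ]
WTR [0.6565 0.3796 0.032 ]
WBR [0.4054 0.407  0.032 ]
ramekin [ 0.6128 -0.097   0.046 ]
jar [ 0.4746 -0.0933  0.076 ]
```

>>> play_rows([
  [0.001,0.04,0,0,0,0,-1],
  [0.001,0.04,0,0,0,0,-1],
  [0.001,0.04,0,0,0,0,-1],
  [0.001,0.04,0,0,0,0,-1],
  [0.001,0.04,0,0,0,0,-1],
  [0.001,0.04,0,0,0,0,-1],
  [0.001,0.04,0,0,0,0,-1],
  [0.001,0.04,0,0,0,0,-1],
  [0,0.04,0,0,0,0,-1],
  [0,0.037,0,0,0,0,-1],
  [0,0,0,0,0,5.6,-1],
  [0,0,0,0,0,5.6,-1],
  [0,0,0,0,0,0,-1],
  [0,0,0,0,0,0,-1],
])

```text
time_s: 14.23
ee_pos: [0.5415, -0.2057, 0.1978]
eef_rot: [-3.141, 0.0, -0.192]
force: [-0.1, 0.4, 0.2]
grip_width: 0.0941
grip_force: 0.0
```

```bash
python3 - <<'E'
from h import *
m=ctrl.camera_model('wrist')
i=ctrl.camera('wrist');cv2.imwrite('pics/w6.png',i)
o=ctrl.get_obs();print(o['ee_pos'],o['eef_rot'],o['force'],o['grip_width'])
import json;json.dump({k:np.array(v).tolist() for k,v in m.items()},open('w6.json','w'))
E
```

```text
[ 0.54146453 -0.20558939  0.19784959] [-3.14147861e+00  1.23962922e-04 -1.91084961e-01] [ 0.29334463  0.43279571 -0.11618164] 0.09387971112899025
```

View pics/w6.png

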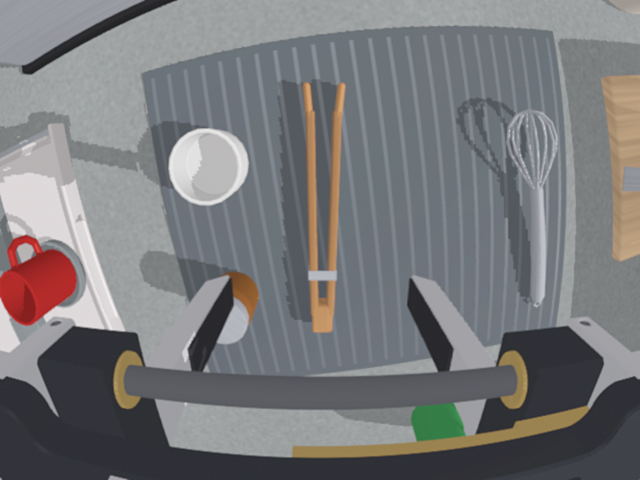

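```bash
python3 - <<'E'
from h import *
import json;m=json.load(open('w6.json'))
P={}
for n,u,v,z in [('tipL',307,83,.026),('tipR',342,85,.026),('jend',323,331,.026),('midL',311,190,.026),('midR',337,190,.026),('wtip',533,112,.03),('wend',537,304,.022),('wstart',539,187,.026),('wh mid',538,245,.028)]:
    P[n]=pt('wrist',u,v,z,m);print(n,P[n].round(4))
t=(P['tipL']+P['tipR'])/2;j=P['jend'];print((t+j)/2,np.arctan2(*(t-j)[1::-1]),np.linalg.norm(t-j))
E
```

```text
tipL [ 0.6709 -0.2189  0.026 ]
tipR [ 0.6629 -0.2505  0.026 ]
jend [ 0.4177 -0.1853  0.026 ]
midL [ 0.5698 -0.2028  0.026 ]
midR [ 0.5651 -0.2272  0.026 ]
wtip [ 0.6134 -0.444   0.03  ]
wend [ 0.3886 -0.4443  0.022 ]
wstart [ 0.5326 -0.4449  0.026 ]
wh mid [ 0.4677 -0.4398  0.028 ]
[ 0.54227129 -0.21001622  0.026     ] -0.19571922775724898 0.2540644607524015
```

>>> play_rows([
  [0.001,0.0043,0.035,0,0,0,-1],
  [0,0,0.035,0,0,0,-1],
  [0,0,0.035,0,0,0,-1],
  [0,0,0.035,0,0,0,-1],
  [0,0,0.03,0,0,0,-1],
  [0,0,0.015,0,0,0,-1],
  [0,0,0.005,0,0,0,-1],
  [0,0,0,0,0,0,-1],
  [0,0,0,0,0,0,-1],
])

```text
time_s: 15.03
ee_pos: [0.542, -0.2107, 0.0091]
eef_rot: [3.141, -0.001, -0.194]
force: [-0.1, -0.2, -0.1]
grip_width: 0.0941
grip_force: 0.0
```

>>> play_rows([
  [0,0,0.0015,0,0,0,-1],
  [0,0,0,0,0,0,1],
  [0,0,0,0,0,0,1],
  [0,0,0,0,0,0,1],
  [0,0,0,0,0,0,1],
  [0,0,0,0,0,0,1],
  [0,0,0,0,0,0,1],
  [0,0,0,0,0,0,1],
  [0,0,0,0,0,0,1],
], force=25)

```text
time_s: 15.78
ee_pos: [0.5412, -0.2108, 0.0064]
eef_rot: [-3.142, 0.0, -0.195]
force: [-0.2, -0.1, 0.4]
grip_width: 0.044
grip_force: 0.0
```

Still closing.

>>> play_rows([
  [0,0,0,0,0,0,1],
  [0,0,0,0,0,0,1],
  [0,0,0,0,0,0,1],
  [0,0,0,0,0,0,1],
])

```text
time_s: 16.12
ee_pos: [0.5412, -0.2107, 0.0064]
eef_rot: [-3.142, 0.0, -0.195]
force: [-0.3, 0.4, -0.8]
grip_width: 0.0286
grip_force: 25.0
```

>>> play_rows([
  [0,0,-0.02,0,0,0,1],
  [0,0,-0.035,0,0,0,1],
  [0,0,-0.035,0,0,0,1],
  [0,0,-0.035,0,0,0,1],
  [0,0,-0.035,0,0,0,1],
  [0,0,0,0,0,-5.6,1],
  [0,0,0,0,0,-5.6,1],
  [-0.0013,-0.0399,0,0,0,0,1],
  [-0.0013,-0.0399,0,0,0,0,1],
  [-0.0013,-0.0399,0,0,0,0,1],
  [-0.0013,-0.0399,0,0,0,0,1],
  [-0.0013,-0.0399,0,0,0,0,1],
  [-0.0013,-0.0399,0,0,0,0,1],
  [-0.0013,-0.0399,0,0,0,0,1],
  [-0.0013,-0.0399,0,0,0,0,1],
  [-0.0013,-0.0399,0,0,0,0,1],
  [-0.0013,-0.0399,0,0,0,0,1],
  [-0.0013,-0.0399,0,0,0,0,1],
  [0,0,0,0,0,-1.8,1],
  [0,0,0,0,0,0,1],
])

```text
time_s: 17.78
ee_pos: [0.5264, 0.2299, 0.1661]
eef_rot: [3.141, 0.0, 0.036]
force: [0.1, -0.6, -0.8]
grip_width: 0.0288
grip_force: 25.0
```

```bash
python3 - <<'E'
from h import *
m=ctrl.camera_model('wrist')
i=ctrl.camera('wrist');cv2.imwrite('pics/w7.png',i)
o=ctrl.get_obs();print(o['ee_pos'],o['eef_rot'],o['force'],o['grip_width'])
import json;json.dump({k:np.array(v).tolist() for k,v in m.items()},open('w7.json','w'))
E
```

```text
[0.52663141 0.22850952 0.16610416] [3.14123096e+00 5.23117871e-04 3.25401895e-02] [ 0.90497924  0.14349844 -1.08878162] 0.02893806124166298
```

View pics/w7.png

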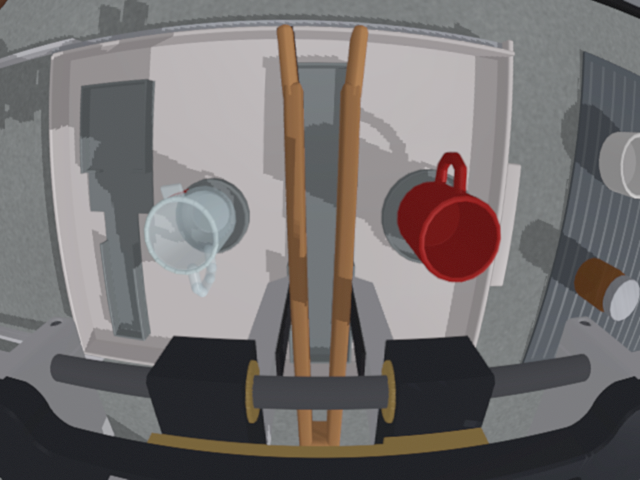

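The tongs are centred over the trough (column ~323), so I'll lower them.

>>> play_rows([
  [0,0,0.03,0,0,0,1],
  [0,0,0.035,0,0,0,1],
  [0,0,0.03,0,0,0,1],
  [0,0,0.025,0,0,0,1],
  [0,0,0.015,0,0,0,1],
  [0,0,0.007,0,0,0,1],
  [0,0,0.003,0,0,0,1],
  [0,0,0,0,0,0,1],
  [0,0,0,0,0,0,1],
])

```text
time_s: 18.58
ee_pos: [0.5276, 0.2279, 0.0226]
eef_rot: [-3.141, -0.002, 0.031]
force: [0.1, 0.6, -0.7]
grip_width: 0.0285
grip_force: 25.0
```

>>> play_rows([
  [0,0,0.0015,0,0,0,1],
  [0,0,0.001,0,0,0,1],
  [0,0,0,0,0,0,1],
])

```text
time_s: 18.83
ee_pos: [0.5272, 0.2282, 0.0194]
eef_rot: [-3.141, -0.001, 0.031]
force: [1.2, -0.3, -1.0]
grip_width: 0.029
grip_force: 25.0
```

>>> play_rows([
  [0,0,0.0005,0,0,0,1],
  [0,0,0,0,0,0,-0.05],
  [0,0,0,0,0,0,-0.05],
  [0,0,0,0,0,0,-0.05],
  [0,0,0,0,0,0,-0.05],
  [0,0,-0.02,0,0,0,-0.05],
  [0,0,-0.035,0,0,0,-0.05],
  [0,0,-0.035,0,0,0,-0.05],
  [0,0,-0.035,0,0,0,-0.05],
  [0,0,-0.04,0,0,1.8,-0.2],
  [0,0.04,-0.015,0,0,0,-0.5],
  [0,0.04,0,0,0,0,-0.5],
  [0,0.04,0,0,0,0,-0.5],
  [0,0.04,0,0,0,0,-0.5],
  [0,0.04,0,0,0,0,-0.5],
  [0,0,0,0,0,0,-0.5],
])

```text
time_s: 20.17
ee_pos: [0.5268, 0.0237, 0.1982]
eef_rot: [3.141, -0.0, -0.005]
force: [0.2, 0.7, -0.3]
grip_width: 0.0703
grip_force: 0.0
```

>>> play_rows([
  [-0.001,0.039,0,0,0,0,-0.5],
  [-0.001,0.039,0,0,0,0,-0.5],
  [-0.001,0.039,0,0,0,0,-0.5],
  [-0.001,0.039,0,0,0,0,-0.5],
  [-0.001,0.039,0,0,0,0,-0.5],
  [-0.001,0.039,0,0,0,0,-0.5],
  [-0.001,0.039,0,0,0,0,-0.5],
  [-0.001,0.039,0,0,0,0,-0.5],
  [-0.001,0.039,0,0,0,0,-0.5],
  [-0.001,0.039,0,0,0,0,-0.5],
  [0,0.039,0,0,0,0,-0.5],
  [0,0.037,0,0,0,0,-0.5],
  [0,0,0,0,0,0,-0.5],
  [0,0,0,0,0,0,-0.5],
  [0,0,0,0,0,0,-0.5],
])

```text
time_s: 21.42
ee_pos: [0.5171, -0.4363, 0.1977]
eef_rot: [-3.141, 0.0, 0.0]
force: [-0.7, 0.4, -0.7]
grip_width: 0.0705
grip_force: 0.0
```

```bash
python3 - <<'E'
from h import *
m=ctrl.camera_model('wrist')
i=ctrl.camera('wrist');cv2.imwrite('pics/w8.png',i)
o=ctrl.get_obs();print(o['ee_pos'],o['eef_rot'],o['force'],o['grip_width'])
import json;json.dump({k:np.array(v).tolist() for k,v in m.items()},open('w8.json','w'))
E
```

```text
[ 0.51731317 -0.4357859   0.19813061] [-3.14133030e+00  2.18365594e-05  9.13200276e-04] [0.86368036 0.79813189 0.09357518] 0.07047885495128654
```

View pics/w8.png

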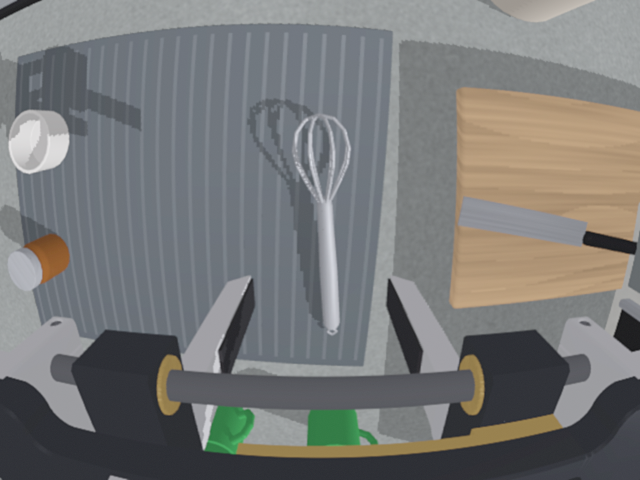

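The whisk tip is at (321,114), wires start at about (325,200), and the loop end is at (332,330).

```bash
python3 - <<'E'
from h import *
import json;m=json.load(open('w8.json'))
P={}
for n,u,v,z in [('tip',321,114,.028),('wL',294,150,.032),('wR',350,150,.032),('start',325,203,.026),('mid',329,260,.026),('end',332,330,.024)]:
    P[n]=pt('wrist',u,v,z,m);print(n,P[n].round(4))
d=P['start']-P['end'];print(np.degrees(np.arctan2(d[1],d[0])))
d=P['tip']-P['end'];print(np.degrees(np.arctan2(d[1],d[0])),np.linalg.norm(d))
E
```

```text
tip [ 0.6166 -0.4373  0.028 ]
wL [ 0.5829 -0.4123  0.032 ]
wR [ 0.583  -0.4641  0.032 ]
start [ 0.5316 -0.4411  0.026 ]
mid [ 0.4736 -0.4453  0.026 ]
end [ 0.3916 -0.4494  0.024 ]
3.3770130153386466
3.087142826662911 0.22531954287361053
```

>>> play_rows([
  [0,0.0055,0.02,0,0,-3.2,-0.5],
  [0,0,0.035,0,0,0,-0.5],
  [0,0,0.035,0,0,0,-0.5],
  [0,0,0.035,0,0,0,-0.5],
  [0,0,0.035,0,0,0,-0.5],
  [0,0,0.02,0,0,0,-0.5],
  [0,0,0.01,0,0,0,-0.5],
  [0,0,0.0015,0,0,0,-0.5],
  [0,0,0,0,0,0,-0.5],
  [0,0,0,0,0,0,1],
  [0,0,0,0,0,0,1],
  [0,0,0,0,0,0,1],
  [0,0,0,0,0,0,1],
  [0,0,0,0,0,0,1],
  [0,0,0,0,0,0,1],
  [0,0,0,0,0,0,1],
  [0,0,0,0,0,0,1],
  [0,0,0,0,0,0,1],
  [0,0,0,0,0,0,1],
  [0,0,0,0,0,0,1],
], force=25)

```text
time_s: 23.13
ee_pos: [0.5169, -0.4424, 0.0066]
eef_rot: [-3.142, 0.0, 0.056]
force: [-0.3, 0.1, 0.7]
grip_width: 0.0147
grip_force: 25.0
```

>>> play_rows([
  [0,0,-0.02,0,0,0,1],
  [0,0,-0.035,0,0,0,1],
  [0,0,-0.035,0,0,0,1],
  [0,0,-0.035,0,0,0,1],
  [0,0,-0.035,0,0,0,1],
  [0,0,0,0,0,3.2,1],
  [0.001,-0.04,0,0,0,0,1],
  [0.001,-0.04,0,0,0,0,1],
  [0.001,-0.04,0,0,0,0,1],
  [0.001,-0.04,0,0,0,0,1],
  [0.001,-0.04,0,0,0,0,1],
  [0.001,-0.04,0,0,0,0,1],
  [0.001,-0.04,0,0,0,0,1],
  [0.001,-0.04,0,0,0,0,1],
  [0.001,-0.04,0,0,0,0,1],
  [0.001,-0.04,0,0,0,0,1],
  [0.001,-0.04,0,0,0,0,1],
  [0.001,-0.04,0,0,0,0,1],
  [0.001,-0.04,0,0,0,0,1],
  [0.001,-0.04,0,0,0,0,1],
])

```text
time_s: 24.8
ee_pos: [0.5305, 0.1196, 0.1666]
eef_rot: [3.142, -0.0, -0.0]
force: [0.2, -1.3, -1.4]
grip_width: 0.0151
grip_force: 25.0
```

>>> play_rows([
  [0.001,-0.04,0,0,0,0,1],
  [0.001,-0.04,0,0,0,0,1],
  [0.001,-0.04,0,0,0,0,1],
  [0.001,-0.04,0,0,0,0,1],
  [0.001,-0.04,0,0,0,0,1],
  [0.001,-0.04,0,0,0,0,1],
  [0.001,-0.04,0,0,0,0,1],
  [0.001,-0.028,0,0,0,0,1],
  [0,0,0,0,0,0,1],
  [0,0,0,0,0,0,1],
  [0,0,0,0,0,0,1],
])

```text
time_s: 25.72
ee_pos: [0.5389, 0.425, 0.1662]
eef_rot: [3.141, 0.001, -0.0]
force: [0.9, -0.8, -2.4]
grip_width: 0.0148
grip_force: 25.0
```

```bash
python3 - <<'E'
from h import *
m=ctrl.camera_model('wrist')
i=ctrl.camera('wrist');cv2.imwrite('pics/w9.png',i)
o=ctrl.get_obs();print(o['ee_pos'],o['eef_rot'],o['force'],o['grip_width'])
import json;json.dump({k:np.array(v).tolist() for k,v in m.items()},open('w9.json','w'))
E
```

```text
[0.53913435 0.42456322 0.16648035] [ 3.14118383e+00  2.80180080e-04 -8.99067678e-04] [-0.97214995 -0.08959731 -1.44827719] 0.015094248837508328
```

View pics/w9.png

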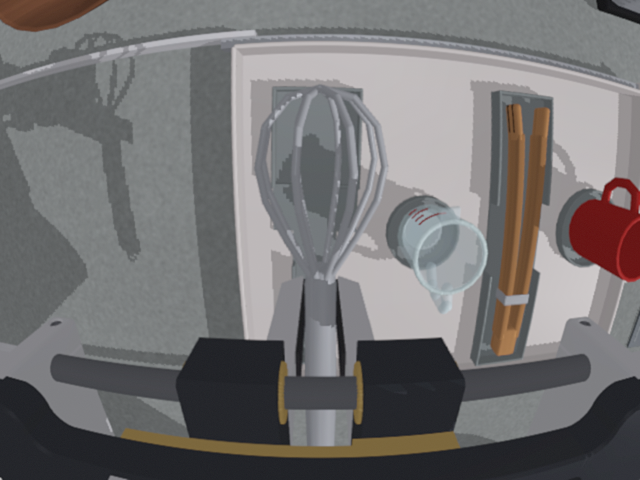

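The tongs lie in their trough. The pocket's top corners, seen behind the wires, are at (272,88) and (363,89).

```bash
python3 - <<'E'
from h import *
import json;m=json.load(open('w9.json'))
for n,u,v,z in [('TL',272,88,.032),('TR',363,89,.032),('pocket L lower',274,222,.032),('wire tip',319,87,.19),('wL',258,155,.19),('wR',386,155,.19),('tongs tips',527,107,.039),('tongs jend',504,354,.039)]:
    print(n,pt('wrist',u,v,z,m).round(4))
E
```

```text
TL [0.6593 0.4647 0.032 ]
TR [0.6583 0.3887 0.032 ]
pocket L lower [0.5436 0.4649 0.032 ]
wire tip [0.6389 0.4251 0.19  ]
wL [0.6104 0.4509 0.19  ]
wR [0.6104 0.3967 0.19  ]
tongs tips [0.6544 0.2372 0.039 ]
tongs jend [0.4003 0.2252 0.039 ]
```

>>> play_rows([
  [-0.002,-0.0015,0.03,0,0,0.6,1],
  [0,0,0.035,0,0,0,1],
  [0,0,0.03,0,0,0,1],
  [0,0,0.025,0,0,0,1],
  [0,0,0.015,0,0,0,1],
  [0,0,0.007,0,0,0,1],
  [0,0,0.004,0,0,0,1],
  [0,0,0.001,0,0,0,1],
  [0,0,0,0,0,0,1],
  [0,0,0,0,0,0,1],
  [0,0,0,0,0,0,1],
])

```text
time_s: 26.68
ee_pos: [0.5374, 0.4274, 0.0208]
eef_rot: [-3.141, -0.001, -0.01]
force: [0.1, 0.6, -0.5]
grip_width: 0.0148
grip_force: 25.0
```

>>> play_rows([
  [0,0,0.001,0,0,0,1],
  [0,0,0,0,0,0,1],
  [0,0,0,0,0,0,0.15],
  [0,0,0,0,0,0,0.15],
  [0,0,0,0,0,0,0.15],
  [0,0,0,0,0,0,0.15],
  [0,0,-0.015,0,0,0,0.15],
  [0,0,-0.03,0,0,0,0.15],
  [0,0,-0.04,0,0,0,0.15],
  [0,0,-0.04,0,0,0,0.15],
  [0,0,-0.04,0,0,0,0.15],
  [0,0.04,-0.02,0,0,0,0.15],
  [0,0.04,-0.02,0,0,0,0.15],
  [0,0.04,-0.02,0,0,0,0.15],
  [0,0.04,-0.02,0,0,0,0.15],
  [0,0,0,0,0,0,0.15],
  [0,0,0,0,0,0,0.15],
])

```text
time_s: 28.1
ee_pos: [0.5358, 0.2767, 0.2608]
eef_rot: [-3.14, -0.003, -0.013]
force: [0.2, 1.2, -0.0]
grip_width: 0.04
grip_force: 0.0
```

```bash
python3 - <<'E'
from h import *
m=ctrl.camera_model('wrist')
i=ctrl.camera('wrist');cv2.imwrite('pics/w10.png',i)
o=ctrl.get_obs();print(o['ee_pos'],o['eef_rot'],o['force'],o['grip_width'])
import json;json.dump({k:np.array(v).tolist() for k,v in m.items()},open('w10.json','w'))
E
```

```text
[0.5354195  0.27781036 0.25931437] [-3.14080856e+00 -1.29703512e-03 -1.14917952e-02] [-0.40001666  0.02181841 -0.39088513] 0.0396673237378583
```

View pics/w10.png

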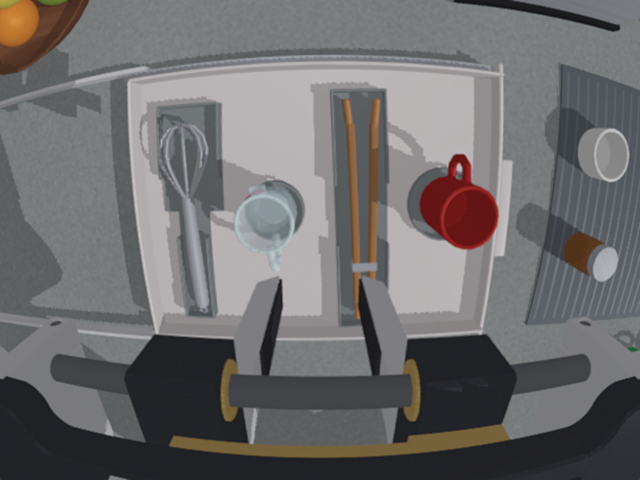

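All four are in their holders, with the whisk from (183,122) to (203,308). One numeric check before handing in.

```bash
python3 - <<'E'
from h import *
import json;m=json.load(open('w10.json'))
for n,u,v,z in [('wtip',183,122,.042),('wend',204,309,.035),('WH TL',156,105,.032),('WH TR',221,102,.032),('WH BL',188,317,.032),('WH BR',215,315,.032),('cup',265,221,.102),('mug',468,213,.102),('tt',362,99,.039),('tj',361,318,.039),('ram',604,154,.046),('jar',602,263,.076)]:
    print(n,pt('wrist',u,v,z,m).round(4))
E
```

```text
wtip [0.6383 0.4274 0.042 ]
wend [0.4096 0.425  0.035 ]
WH TL [0.6623 0.465  0.032 ]
WH TR [0.658  0.3851 0.032 ]
WH BL [0.3956 0.4502 0.032 ]
WH BR [0.3999 0.4123 0.032 ]
cup [0.5369 0.3287 0.102 ]
mug [0.5433 0.131  0.102 ]
tt [0.6555 0.2305 0.039 ]
tj [0.3997 0.2285 0.039 ]
ram [ 0.6139 -0.0963  0.046 ]
jar [ 0.474  -0.0913  0.076 ]
```

```bash
python3 -c "
from station import ctrl
print(ctrl.hand_in())"
```

```text
the job is handed in; nothing more can be done
None
```

I placed the whisk, tongs, mug and cup in their own holders, left the ramekin and jar untouched on the mat, and handed the job in at about 28 s; the final wrist image showed all four in place, but the judge returned no verdict.

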